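# Pop a clock movement out of its case for a new battery

### The job

The block clock lying on its back on the desk needs a new battery, but its round movement sits sunk in the wooden case with nothing to grip from the front. Lower the case over the small upright seal-ink jar so that the jar pushes the movement up out of the case from behind and the case comes to lie flat on the desk round the jar; then lift the movement off the jar and set it gently, dial up, in the empty shallow tray. Drop nothing, and leave the other things on the desk where they are.

Things in the scene. Friction and masses are not known exactly. Their poses are not given: they have to be found in the camera images.
- case_center (a point): Centre (half-way up) of the clock's wooden case: a loose wooden block 150 mm long (its x axis), 70 mm wide (its y axis) and 28 mm thick (z), 200 g, lying flat on the desk on its back, so that this point is 14 mm above the desk. A round hole goes right through its middle: 52 mm across from the back (underside) up to 19 mm, then a wider seat 61 mm across and 9 mm deep to the front (top) face. The movement hangs in it by its bezel, 1 mm below the front face.
- movement_center (a point): Centre (half-way up) of the clock movement, a loose round insert 20 mm tall, about 110 g: a black barrel 47 mm across and 12 mm tall below, and a steel bezel with a white dial 58 mm across and 8 mm thick above it. z points out of the dial. It lies loose in the case with its underside 7 mm above the underside of the case; this point is 10 mm above its underside, the middle of the bezel 6 mm above this point.
- jar_top (a point): Centre of the flat lid of the seal-ink jar: a squat white porcelain jar with a lid and a thin blue line round it, a plain upright cylinder 36 mm across and 38 mm tall, about 110 g, standing loose on the desk. It passes through the hole of the case with 8 mm to spare all round, but not past the movement; with the case flat on the desk round it the movement stands on the jar, its underside 10 mm above the front face of the case and its top 58 mm above the desk.
- tray: Empty shallow grey plastic tray, 150 mm (its x) by 130 mm (its y), walls 16 mm high and 4 mm thick, floor 4 mm thick; loose, 450 g. Origin: centre of its underside.
- mug: White mug, 80 mm across and 90 mm tall, to be left alone. Origin: centre of its underside.
- stapler: Black and grey stapler, 135 mm long, 50 mm tall, to be left alone. Origin: centre of its underside.
- mouse: Black computer mouse, about 100 mm long and 35 mm tall, to be left alone. Origin: centre of its underside.
- canister: Aluminium tea canister, 68 mm across and 115 mm tall (too wide for the hole in the case), to be left alone. Origin: centre of its underside.
Mind the look-alikes: they are no part of the job. Of the things that look like the part that bears movement_center, the smaller one is meant.

How it is judged:
By the outcome, as a careful person would: the job done as asked, in the order asked, and still so for the second after the job is handed in, with the robot touching nothing.
It also fails if it takes over 64 s, if anything falls off the work surface, if the arm or the gripper's body presses on something with over 40 N, if the wrist force passes 120 N, or if a joint passes its speed limit or range.

### The arm

A 7-joint arm with a two-finger parallel gripper is mounted at the origin on the work surface. World frame = base frame: x ahead of the robot, y to its left, z up, the work surface at z = 0. Lengths are in m, angles in rad, forces in N, time in s.
With the tool pointing down it reaches from about 0.4 to 0.875 m from the base axis. Payload 19.3 kg.
Tool frame: the origin (TCP) lies on the centre line of the jaws, within the pads' length; the fingertips stand 8 mm ahead of it and the grasp point (between the pads) lies 11 mm behind it; z points along the fingers, y is the line along which they close (so a half turn about z gives the same grasp; the last joint's range is limited). The gripper opens to 85 mm and grips with 20 to 120 N. Pads are 22 mm wide; open, the fingers measure 114 mm over their backs; the gripper's body (76 mm by 85 mm) begins 54 mm behind the grasp point. The pads swing forward as they close: fully open they stand 13 mm farther back than shut.
Start: joints at [-0.07, 0.521, -0.036, 1.599, 0.021, 1.021, -0.113], TCP at [0.625, -0, 0.239] pointing down, gripper open.
Joint ranges: [-2.91, 2.91], [-0.3, 2.13], [-1.5, 1.42], [0.17, 2.43], [-1.26, 4.41], [0.16, 1.93], [-2.52, 2.52]. Speed limits (rad/s): [1.89, 1.89, 2.39, 2.39, 3.01, 3.01, 3.01].

### API

Orientations are given as [roll, pitch, yaw] about the fixed x, y, z axes, in that order (R = Rz(yaw) Ry(pitch) Rx(roll)).
In Python, from workcell import status, grab_frame, camera_params, bot, search_frame, silhouettes gives the robot as it stands.
- The arm moves only by the shell command python3 -m creep 'ROWS' [FORCE]. ROWS is JSON, a list of rows, each a list of 5 numbers: the shift along the tool's x, y, z in units of 60 mm (1.0 is 60 mm), then the turn about the tool's z in units of 8 degrees (1.0 is 8 degrees), then the opening, from 0 (shut) to 1 (fully open). In form: [[x, y, z, twist, hand], ...]. A call has 1 to 5 rows; each row is the pose to reach, as a shift and turn from the pose commanded when the call began, along the tool's axes at that moment; what a row does not reach only later rows make up. A row lasts 1/8 s, in which the tool goes at most 62.5 mm and 10.7 degrees, less where a joint would pass 70% of its speed; a pose out of reach is approached as far as the arm can. A call with a gripper value outside its range is refused whole. The fingers move at their own pace and stop on an object; FORCE is the grip in N (left out, the last holds). Time passes only in rows, so rows that repeat a pose let the fingers close. It gives the time, the measured TCP pose, the force, the opening and the grip force at its end, in the units of the state.
- status.observe(): the state, without advancing time (a new reading comes with each control period).
- grab_frame(name): name is "scene" or "side" or "wrist"; returns the picture (384x512x3 uint8, blue, green, red); there is no depth.
- camera_params(name): a dict with "K" (3x3 intrinsics, pixels), "rvec" (rotation vector, rad) and "tvec" (3), from world to camera coordinates, as OpenCV has them; the wrist camera has in their place "tool_from_camera" (4x4, takes a point from camera to tool coordinates, whose origin is the TCP and whose axes are the flange's). Camera axes: x right, y down, z forward; pixel columns grow to the right and rows downward; lengths in m; the calibration is good to about 2 mm. A picture is of the moment at which its call begins: read the wrist's pose just before it. camera_params takes no time and is no camera call.
- bot.job_done(): hands the job in; it is judged then, once.
Trained networks look in the newest picture that a camera, given by its name, has taken for a name from the list of things; names that differ only in an ending like _2 or _b are one class to them, and where a whole thing is asked for, a point or a joint stands for the part that bears it (a point fixed in the world has none). Each returns a list of dicts, best first, with "p" (0 to 1); they miss things now and then, are a little off and sometimes report something else, mostly with a low value. They report only what shows in the picture. A call takes as long as a camera call. They do not tell look-alikes from the thing itself.
- search_frame(camera, name): "extent" ([left, top, right, bottom] as shares, 0 to 1, of the picture: columns of its width, rows of its height, round what is visible of it).
- silhouettes(camera, name): "mask" (384x512 bool, what is visible of it) and "extent" ([left, top, right, bottom] as shares, 0 to 1, of the picture: columns of its width, rows of its height, round what is visible of it).
The state is a dict: "clock": time; "qpos": joint angles; "qd": joint speeds; "joint_efforts": joint torques, N m; "position": TCP position; "tool_rot": TCP orientation; "force": force on the tool from outside, world axes, zero at the start; "moment": the same for the moment, N m; "grip_width": finger opening in m; "finger_force": force on a finger pad.
Only numpy, scipy, OpenCV 4.12 (cv2) and the standard library are available. Lean on these libraries where they do the work, as an engineer would, in place of code of your own. Each camera call takes 0.05 s, during which the arm holds its last target. There are 200 camera calls.

## Working session

There is one attempt and no reset: what is moved stays moved. The work goes in short steps, Python scripts to look and compute and a shell command to move; the robot and the scene stay as the last step left them, time stands still between calls to the robot, and variables do not carry over. Pictures are saved under pics/ and viewed, at most 13 in all, crops included, and the job is handed in when it is done.

```bash
mkdir -p pics; ls; cat > h.py <<'E'
import numpy as np, cv2
from workcell import status, grab_frame, camera_params, bot, search_frame, silhouettes
from scipy.spatial.transform import Rotation as R
def campose(name):
    c=camera_params(name); K=np.array(c["K"])
    if "rvec" in c:
        Rm=cv2.Rodrigues(np.array(c["rvec"],float))[0]; t=np.array(c["tvec"],float).ravel()
        return K,Rm,t
    s=status.observe(); T=np.eye(4); T[:3,:3]=R.from_euler('xyz',s["tool_rot"]).as_matrix(); T[:3,3]=s["position"]
    M=np.linalg.inv(T@np.array(c["tool_from_camera"])); return K,M[:3,:3],M[:3,3]
def unproj(P,uv,z):
    K,Rm,t=P; uv=np.atleast_2d(np.array(uv,float)); d=(np.linalg.inv(K)@np.c_[uv,np.ones(len(uv))].T).T@Rm
    c=-Rm.T@t; return c+d*((z-c[2])/d[:,2])[:,None]
def proj(P,X):
    K,Rm,t=P; q=(K@(Rm@np.atleast_2d(X).T+t[:,None])).T; return q[:,:2]/q[:,2:]
E
python3 - <<'E'
from h import *
print(status.observe())
ims=[]
for n in ["scene","side","wrist"]:
    im=grab_frame(n); cv2.imwrite(f"pics/{n}0.png",im); 
    for k in ["case_center","movement_center","jar_top","tray","mug","stapler","mouse","canister"]:
        for d in search_frame(n,k):
            if d["p"]>0.2:
                e=np.array(d["extent"])*[512,384,512,384]; print(n,k,round(d["p"],2),e.round(0))
    print(n,camera_params(n))
E
```

```text
pics
{'clock': 0.0, 'qpos': array([-0.07017785,  0.52202532, -0.0363158 ,  1.60003371,  0.02118681,
        1.02110717, -0.11278924]), 'qd': array([ 0.00103471, -0.00165556,  0.0002814 ,  0.00052646, -0.00099123,
        0.00047008, -0.00030842]), 'joint_efforts': array([-4.24098413e-03, -9.27110124e+01,  1.97758444e+00, -3.69928443e+01,
        1.76317629e-02,  8.19846697e-03, -6.58496788e-05]), 'position': array([ 6.24651163e-01, -5.52707254e-05,  2.38709606e-01]), 'tool_rot': array([-3.14040640e+00,  8.08028036e-05,  1.57075853e+00]), 'force': array([-0.84223324, -0.11830041, -0.41451989]), 'moment': array([-0.01649953, -0.04092542,  0.00697418]), 'finger_force': 0.0, 'grip_width': 0.08517719901860109}
scene case_center 0.68 [166. 148. 193. 182.]
scene tray 0.78 [326. 174. 384. 220.]
scene mug 0.83 [320. 208. 366. 260.]
scene stapler 0.98 [121. 212. 181. 238.]
scene mouse 0.88 [262. 154. 282. 177.]
scene canister 0.68 [251. 214. 286. 274.]
scene {'K': array([[421.43162653,   0.        , 256.33124721],
       [  0.        , 421.43162653, 192.52302546],
       [  0.        ,   0.   
[... 906 characters left out ...]
. 153.]
wrist stapler 0.66 [317. 293. 352. 365.]
wrist mouse 0.92 [  1. 110.  96. 177.]
wrist canister 0.68 [372.  83. 499. 169.]
wrist canister 0.66 [  0. 114.  98. 179.]
wrist {'K': array([[319.06175258,   0.        , 253.93098305],
       [  0.        , 319.06175258, 194.3495649 ],
       [  0.        ,   0.        ,   1.        ]]), 'tool_from_camera': array([[ 1.08185964e-03, -9.57565297e-01, -2.88214384e-01,
         7.45983998e-02],
       [ 9.99999070e-01,  1.27530850e-03, -4.83433652e-04,
        -1.26987954e-04],
       [ 8.30481542e-04, -2.88213593e-01,  9.57565786e-01,
        -1.33703684e-01],
       [ 0.00000000e+00,  0.00000000e+00,  0.00000000e+00,
         1.00000000e+00]])}
```

```bash
python3 - <<'E'
import cv2,numpy as np
a=cv2.imread("pics/side0.png");cv2.imwrite("pics/side0b.png",cv2.resize(a,(768,576),interpolation=cv2.INTER_CUBIC))
E
```

```text
(no output)
```

View pics/side0b.png

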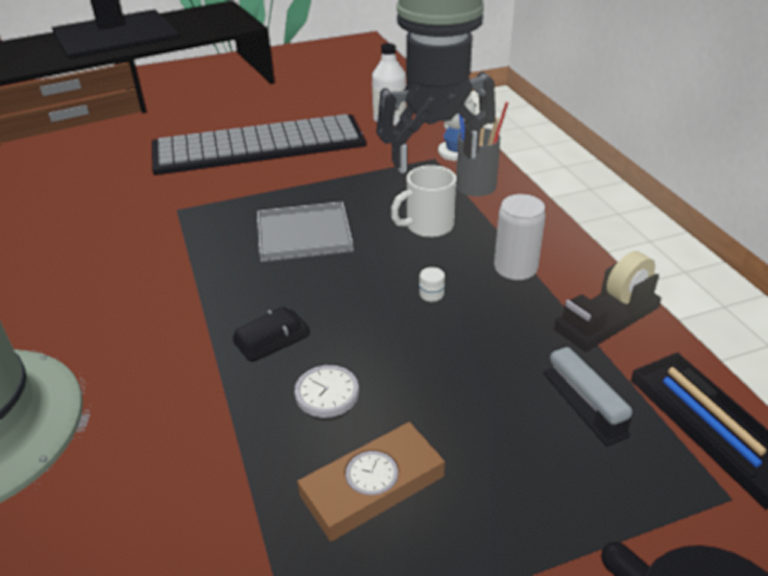

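View pics/wrist0.png

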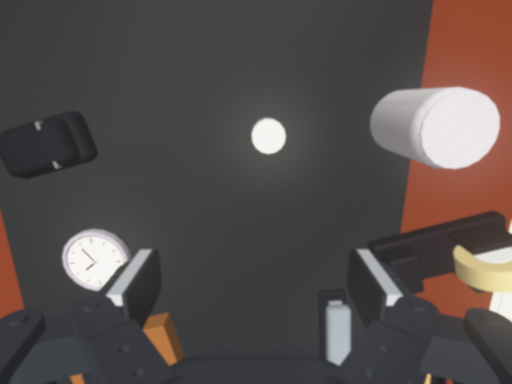

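Side view (768x576 scale): dial in the wooden case at (371,472); a larger loose clock at (326,390) is the look-alike; small white jar with line at (432,284), the canister at (519,237) and mug at (431,200) are look-alikes for the jar; the tray is at (305,230). Choice: the movement in the case and the small jar. Now I fit the poses.

```bash
cat >> h.py <<'E'
from scipy.optimize import minimize
def model(kind,p):
    x,y,yaw=p
    if kind=="box": 
        L,W,H,z0=.150,.070,.028,0
    if kind=="tray": L,W,H,z0=.150,.130,.016,0
    if kind in("box","tray"):
        q=np.array([[a*L/2,b*W/2,z] for a in(-1,1) for b in(-1,1) for z in(z0,z0+H)])
    else:
        r,z0,z1=kind; th=np.linspace(0,2*np.pi,40); q=np.array([[r*np.cos(t),r*np.sin(t),z] for t in th for z in(z0,z1)])
    c,s=np.cos(yaw),np.sin(yaw); return np.c_[c*q[:,0]-s*q[:,1]+x,s*q[:,0]+c*q[:,1]+y,q[:,2]]
def hullmask(pts):
    m=np.zeros((384*2,512*2),np.uint8); h=cv2.convexHull(((pts*2+.5)*4).astype(np.int32)); cv2.fillConvexPoly(m,h,1,shift=2); return m
def fit(kind,obs,yaws=(0,)):
    # obs: list of (P,mask)
    ob=[]
    for P,m in obs:
        c=max(cv2.findContours(m.astype(np.uint8),0,2)[0],key=cv2.contourArea)
        ob.append((P,hullmask(c[:,0].astype(float))))
    def cost(p):
        v=0
        for P,M in ob:
            A=hullmask(proj(P,model(kind,p))); v+=1-(A&M).sum()/max(1,(A|M).sum())
        return v/len(ob)
    P,M=ob[0]; ys,xs=np.nonzero(M); g=unproj(P,[xs.mean()/2,ys.mean()/2],.014)[0]
    best=None
    for y in yaws:
        r=minimize(cost,[g[0],g[1],y],method="Nelder-Mead",options=dict(initial_simplex=[[g[0],g[1],y],[g[0]+.02,g[1],y],[g[0],g[1]+.02,y],[g[0],g[1],y+.3]],maxiter=150))
        if best is None or r.fun<best.fun: best=r
    return best.x.round(4),round(best.fun,3)
def masks(n,k,pmin=.3):
    return [d for d in silhouettes(n,k) if d["p"]>pmin]
E
python3 - <<'E'
from h import *
ys=np.arange(-1.5,1.6,.5)
Ps={n:campose(n) for n in["side","scene","wrist"]}
M={}
for n,k in[("side","case_center"),("scene","case_center"),("side","tray"),("scene","tray"),("side","jar_top"),("wrist","jar_top"),("side","canister"),("side","movement_center"),("scene","movement_center"),("scene","jar_top")]:
    for d in masks(n,k):
        e=np.array(d["extent"])*[512,384,512,384]; print(n,k,round(d["p"],2),e.round(0),d["mask"].sum()); M.setdefault((n,k),d["mask"])
for k,kind in[("case_center","box"),("tray","tray")]:
    for c in (["side"],["scene"],["side","scene"]):
        o=[(Ps[n],M[n,k]) for n in c if (n,k) in M]
        if o: print(k,c,fit(kind,o,ys))
for c in(["side"],["wrist"],["side","wrist"]):
    print("jar",c,fit((.018,0,.038),[(Ps[n],M[n,"jar_top"]) for n in c if (n,"jar_top") in M]))
# centroid of the dial in case (bright blob)
im=cv2.imread("pics/side0.png"); crop=im[280:365,195:300]; cv2.imwrite("pics/crop.png",cv2.resize(crop,None,fx=6,fy=6,interpolation=cv2.INTER_CUBIC))
g=crop.min(2); b=(g>110).astype(np.uint8); n,l,s,c=cv2.connectedComponentsWithStats(b); i=1+s[1:,4].argmax(); print("dial",c[i]+[195,280],s[i],unproj(Ps["side"],c[i]+[195,280],.027))
E
```

```text
side case_center 0.98 [198. 285. 296. 359.] 3245
scene case_center 0.84 [167. 146. 191. 184.] 702
side tray 0.84 [172. 137. 235. 174.] 2003
side tray 0.56 [329. 133. 365. 186.] 1578
side jar_top 0.51 [279. 181. 296. 200.] 282
wrist jar_top 0.86 [249. 119. 286. 154.] 929
side canister 0.86 [330. 129. 366. 186.] 1612
side canister 0.51 [234. 302. 265. 329.] 804
side movement_center 0.94 [197. 244. 239. 280.] 1222
side movement_center 0.62 [230. 302. 267. 330.] 807
scene movement_center 0.73 [214. 157. 237. 177.] 443
scene jar_top 0.72 [121. 212. 179. 243.] 1256
scene jar_top 0.61 [262. 207. 276. 217.] 146
case_center ['side'] (array([ 0.4418, -0.259 ,  0.2382]), np.float64(0.024))
case_center ['scene'] (array([ 0.4403, -0.258 ,  0.2319]), np.float64(0.042))
case_center ['side', 'scene'] (array([ 0.4413, -0.2583,  0.2336]), np.float64(0.038))
tray ['side'] (array([ 0.5036,  0.2632, -0.1867]), np.float64(0.032))
tray ['side', 'scene'] (array([ 0.5036,  0.2632, -0.1867]), np.float64(0.032))
jar ['side'] (array([0.6423, 0.0373, 0.1981]), np.float64(0.219))
jar ['wrist'] (array([0.6392, 0.0353, 0.2224]), np.float64(0.097))
jar ['side', 'wrist'] (array([0.6395, 0.0357, 0.0876]), np.float64(0.163))
dial [247.44673123 314.97457627] [ 35  21  36  29 826] [[ 0.44125583 -0.26100429  0.027     ]]
```

View pics/crop.png

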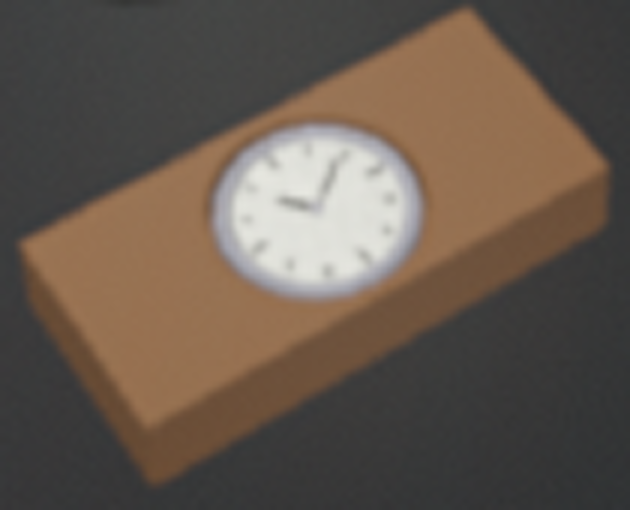

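```bash
python3 - <<'E'
from h import *
P=campose("side"); print(status.observe()["clock"])
def base(n,k,kind,i=0,ys=(0,)):
    m=masks(n,k)
    if m: print(n,k,fit(kind,[(campose(n),m[i]["mask"])],ys))
grab_frame("side"); 
base("side","canister",(.034,0,.115)); base("side","mug",(.04,0,.09)); base("side","movement_center",(.036,0,.02))
for k in["stapler","mouse"]:
    m=masks("side",k)[0]["mask"]; c=max(cv2.findContours(m.astype(np.uint8),0,2)[0],key=cv2.contourArea)
    g=unproj(P,c[:,0],.015); print(k,g.min(0).round(3),g.max(0).round(3))
Pw=campose("wrist"); im=grab_frame("wrist"); 
b=(im[100:170,235:305].min(2)>120).astype(np.uint8); n,l,s,c=cv2.connectedComponentsWithStats(b); i=1+s[1:,4].argmax(); print(s[i],unproj(Pw,c[i]+[235,100],.038))
E
```

```text
1.85
side canister (array([0.7919, 0.0504, 0.4774]), np.float64(0.07))
side mug (array([0.713 , 0.2139, 0.7683]), np.float64(0.143))
side movement_center (array([ 0.4502, -0.2356,  0.4565]), np.float64(0.459))
stapler [ 0.706 -0.315  0.015] [ 0.775 -0.152  0.015]
mouse [ 0.339 -0.025  0.015] [0.445 0.072 0.015]
[  16   17   36   38 1040] [[0.6393354  0.03749323 0.038     ]]
```

```bash
python3 -m creep '[[-0.8,-0.6,0,1.3,1],[-1.7,-1.2,0,2.6,1],[-2.6,-1.8,0,3.9,1],[-3.5,-2.45,0,5.2,1],[-4.3,-3.07,0,6.5,1]]'; python3 -m creep '[[0,0,0,1.3,1],[0,0,0,2.6,1],[0,0,0,3.07,1],[0,0,0,3.07,1]]'
python3 - <<'E'
from h import *
P=campose("wrist"); im=grab_frame("wrist"); cv2.imwrite("pics/w1.png",im)
s=status.observe(); print(s["position"],s["tool_rot"])
for d in masks("wrist","case_center")[:1]: print(d["p"],np.array(d["extent"]),fit("box",[(P,d["mask"])],(.0,.23,.5)))
E
```

```text
clock: 2.82
position: [0.4439, -0.2538, 0.2396]
tool_rot: [3.141, -0.0, 0.657]
force: [0.7, -1.4, 0.3]
grip_width: 0.0854
finger_force: 0.0
clock: 3.32
position: [0.4452, -0.2523, 0.2394]
tool_rot: [3.141, -0.0, 0.235]
force: [-0.1, -0.4, 1.0]
grip_width: 0.0853
finger_force: 0.0
[ 0.44520155 -0.25225801  0.23932021] [ 3.14156024e+00 -1.05233208e-05  2.36417164e-01]
0.7 [0.4426 0.268  0.5701 0.6086] (array([ 0.4412, -0.2576,  0.2267]), np.float64(0.015))
```

View pics/w1.png

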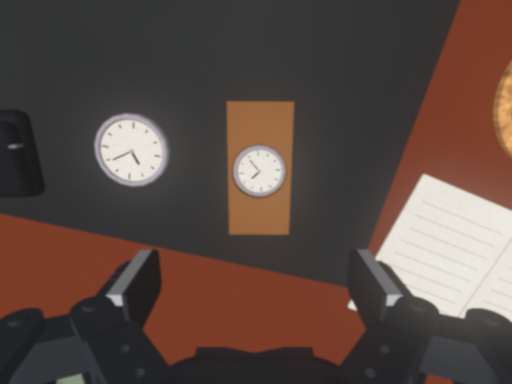

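Wrist view: the case lies at columns 227–293, rows 100–236, its dial at (260,171), larger loose clock at (132,149); the case is aligned with the jaws.

```bash
python3 -m creep '[[-0.087,0.073,0.9,0,1],[-0.087,0.073,1.8,0,1],[-0.087,0.073,2.7,0,1],[-0.087,0.073,3.4,0,1],[-0.087,0.073,3.4,0,1]]'; python3 -m creep '[[0,0,0.2,0,1],[0,0,0.44,0,1],[0,0,0.44,0,1]]'
python3 - <<'E'
from h import *
P=campose("side"); im=grab_frame("side"); s=status.observe(); print(s["position"])
cv2.imwrite("pics/s2.png",cv2.resize(im[180:384,130:350],None,fx=3,fy=2.9,interpolation=cv2.INTER_CUBIC)[:600])
E
```

```text
clock: 4.05
position: [0.4395, -0.2573, 0.0333]
tool_rot: [-3.139, 0.004, 0.235]
force: [0.2, 0.5, 0.5]
grip_width: 0.0854
finger_force: 0.0
clock: 4.42
position: [0.441, -0.2577, 0.0086]
tool_rot: [-3.141, 0.0, 0.235]
force: [0.3, 0.6, 0.0]
grip_width: 0.0851
finger_force: 0.0
[ 0.44112685 -0.25782885  0.00902481]
```

View pics/s2.png

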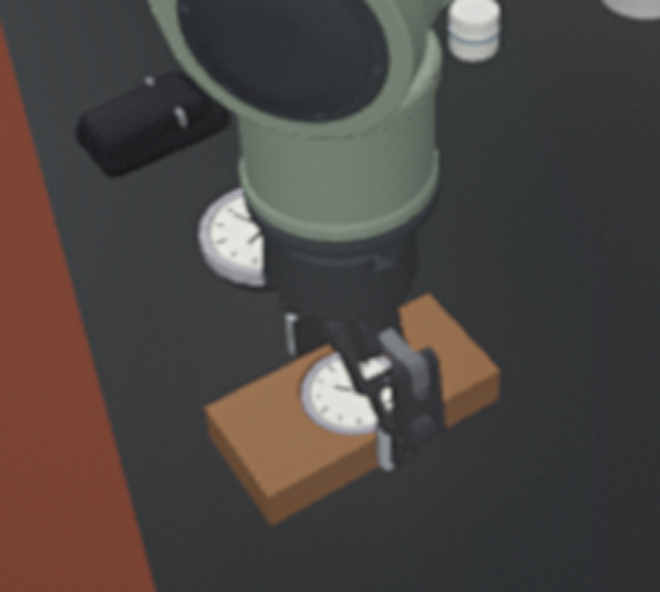

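```bash
python3 - <<'E'
from h import *
P=campose("side"); s=status.observe(); M=R.from_euler('xyz',s["tool_rot"]).as_matrix()
for z in(-.008,-.004,0,.004,.008):
    q=proj(P,np.array([s["position"]+M@[sx,sy,z] for sx in(-.011,.011) for sy in (.0425,.0525)])); print(z,((q-[130,180])*[3,2.9]).round(0).tolist())
E
```

```text
-0.008 [[376.0, 459.0], [386.0, 472.0], [410.0, 440.0], [420.0, 452.0]]
-0.004 [[376.0, 463.0], [386.0, 476.0], [410.0, 444.0], [420.0, 457.0]]
0 [[376.0, 467.0], [387.0, 480.0], [410.0, 448.0], [420.0, 461.0]]
0.004 [[377.0, 471.0], [387.0, 484.0], [410.0, 452.0], [420.0, 465.0]]
0.008 [[377.0, 475.0], [387.0, 488.0], [410.0, 457.0], [420.0, 469.0]]
```

```bash
python3 -m creep '[[0,0,0.075,0,1],[0,0,0.075,0,0.7],[0,0,0.075,0,0.5],[0,0,0.075,0,0.5],[0,0,0.075,0,0.5]]' 50;  python3 -m creep '[[0,0,0,0,0.5],[0,0,0,0,0.5],[0,0,-0.2,0,0.5],[0,0,-0.6,0,0.5],[0,0,-0.6,0,0.5]]'
```

```text
clock: 5.1
position: [0.4415, -0.2582, 0.0052]
tool_rot: [3.141, -0.001, 0.234]
force: [-1.5, 0.4, 14.9]
grip_width: 0.0704
finger_force: 49.6
clock: 5.72
position: [0.4418, -0.2581, 0.0419]
tool_rot: [3.14, -0.002, 0.235]
force: [-1.7, 0.2, -3.5]
grip_width: 0.0701
finger_force: 52.5
```

```bash
python3 -m creep '[[0,0,-0.6,0,0.5],[0,0,-1.2,0,0.5],[0,0,-1.6,0,0.5],[0,0,-1.6,0,0.5]]'
python3 - <<'E'
from h import *
a=cv2.imread("pics/side0.png")[170:210,268:308]
b=cv2.imread("pics/scene0.png")[190:235,245:295]
for n,im,o in(("side",a,(268,170)),("scene",b,(245,190))):
    m=(im.min(2)>105).astype(np.uint8); k,l,s,c=cv2.connectedComponentsWithStats(m)
    for i in range(1,k):
        if s[i,4]>15: print(n,s[i][:4]+[*o,0,0],s[i,4],c[i]+o)
P=campose("side")
for n in("side","scene"):
    q=proj(campose(n),model((.018,0.038,.038),(.6394,.0370,0)));print(n,q.min(0),q.max(0)); q=proj(campose(n),model((.018,0.0,.038),(.6394,.0370,0)));print(n,q.min(0),q.max(0))
cv2.imwrite("pics/jar.png",np.hstack([cv2.resize(a,(400,400),interpolation=2),cv2.resize(b,(400,400),interpolation=2)]))
im=grab_frame("side"); cv2.imwrite("pics/s3.png",im)
E
```

```text
clock: 6.22
position: [0.4416, -0.2579, 0.1372]
tool_rot: [3.14, -0.002, 0.235]
force: [0.2, -0.2, -3.3]
grip_width: 0.07
finger_force: 53.1
side [279 178  18  23] 346 [287.50289017 188.88150289]
scene [252 205  32  30] 672 [267.51934524 222.64583333]
side [279.0893711  177.40672497] [295.31045096 187.29461062]
side [278.91195378 177.40672497] [295.31045096 200.62338528]
scene [261.37343275 204.7543514 ] [275.72069409 213.62089713]
scene [260.95755741 204.7543514 ] [275.72069409 225.37754616]
```

View pics/s3.png

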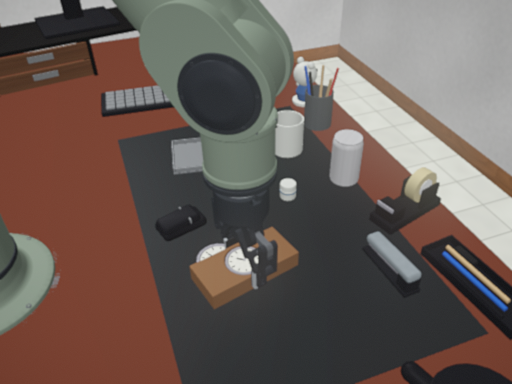

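View pics/jar.png

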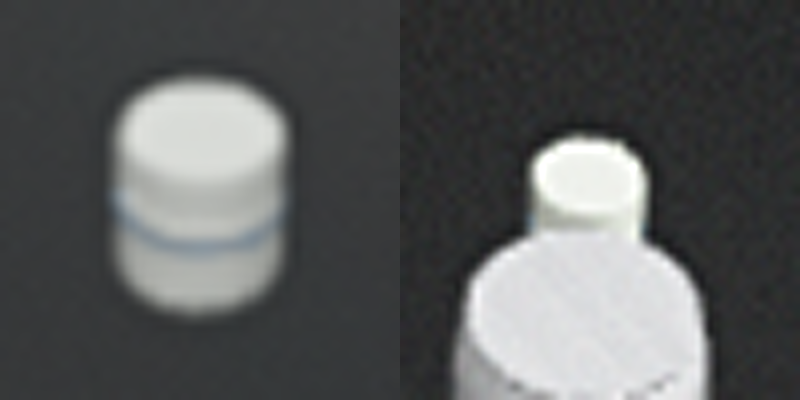

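Side view shows the case held level with the movement in it (about (243,262)), jar free at (288,189). The jar crop confirms lid position to ~1.5 mm. Moving over the jar.

```bash
python3 -m creep '[[0.3,-0.28,0,0,0.5],[0.8,-0.74,0,0,0.5],[1.4,-1.29,0,0,0.5],[2.0,-1.84,0,0,0.5],[2.6,-2.39,0,0,0.5]]'; python3 -m creep '[[0.6,-0.55,0,0,0.5],[1.1,-1.01,0,0,0.5],[1.5,-1.38,0,0,0.5],[1.758,-1.612,0,0,0.5],[1.758,-1.612,0,0,0.5]]';python3 -m creep '[[0,0,0,0,0.5],[0,0,0,0,0.5]]'
```

```text
clock: 6.9
position: [0.5595, -0.0806, 0.1346]
tool_rot: [-3.141, 0.002, 0.235]
force: [0.9, -0.9, -3.4]
grip_width: 0.0698
finger_force: 53.0
clock: 7.52
position: [0.6395, 0.0375, 0.135]
tool_rot: [-3.141, 0.001, 0.236]
force: [0.1, -0.8, -3.3]
grip_width: 0.0699
finger_force: 53.1
clock: 7.78
position: [0.6392, 0.0353, 0.1363]
tool_rot: [3.141, 0.0, 0.233]
force: [0.2, 0.3, -2.5]
grip_width: 0.07
finger_force: 53.1
```

```bash
python3 -m creep '[[0.018,-0.016,0.4,0,0.5],[0.018,-0.016,0.75,0,0.5],[0.018,-0.016,0.75,0,0.5]]'
python3 - <<'E'
from h import *
import h
s=status.observe();print(s["position"])
z0=s["position"][2]-.0052
def mb(kind,p):
    x,y,yaw=p; q=np.array([[a*.075,b*.035,z] for a in(-1,1) for b in(-1,1) for z in(z0,z0+.028)]);c,sn=np.cos(yaw),np.sin(yaw)
    return np.c_[c*q[:,0]-sn*q[:,1]+x,sn*q[:,0]+c*q[:,1]+y,q[:,2]]
h.model=mb
for n in("side","scene"):
    im=grab_frame(n); cv2.imwrite(f"pics/{n}4.png",im)
    for d in masks(n,"case_center")[:1]: print(n,d["p"],fit("b",[(campose(n),d["mask"])],(.0,.23,.5)))
cv2.imwrite("pics/s4b.png",cv2.resize(cv2.imread("pics/side4.png")[110:260,190:390],None,fx=4,fy=4,interpolation=2))
E
```

```text
clock: 8.15
position: [0.6393, 0.0372, 0.0898]
tool_rot: [-3.141, 0.003, 0.234]
force: [-0.3, -1.1, -2.5]
grip_width: 0.0699
finger_force: 53.0
[0.63932486 0.03718423 0.08977094]
side 0.66 (array([0.6018, 0.065 , 1.4792]), np.float64(0.476))
scene 0.97 (array([0.6392, 0.0417, 0.1734]), np.float64(0.148))
```

View pics/s4b.png

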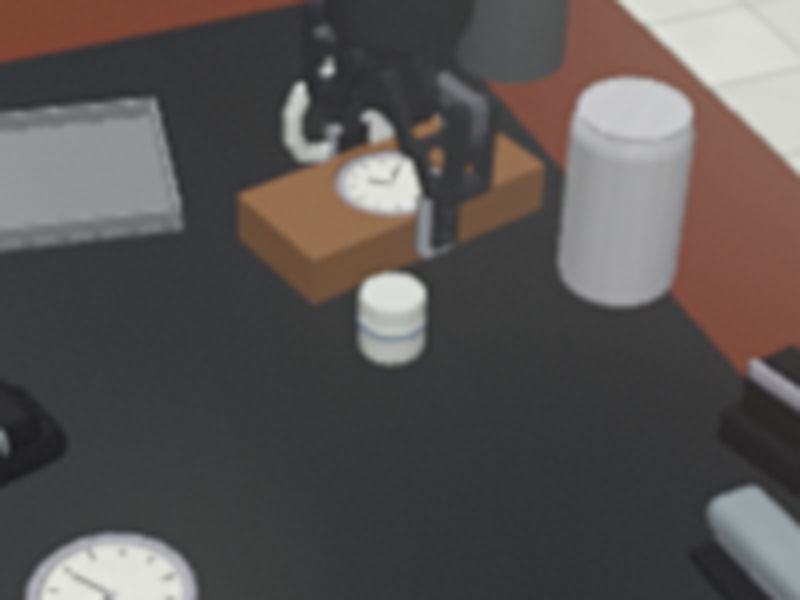

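```bash
python3 - <<'E'
from h import *
s=status.observe();z0=s["position"][2]-.0052; P=campose("side")
obs=np.array([[239,197],[315,256],[545,165],[316,304],[543,201]])/4+[190,110]
q=np.array([[-.075,.035,.028],[-.075,-.035,.028],[.075,-.035,.028],[-.075,-.035,0],[.075,-.035,0]])
from scipy.optimize import least_squares
def f(p): 
    c,sn=np.cos(p[2]),np.sin(p[2]); X=np.c_[c*q[:,0]-sn*q[:,1]+p[0],sn*q[:,0]+c*q[:,1]+p[1],q[:,2]+p[3]]
    return (proj(P,X)-obs).ravel()
r=least_squares(f,[.64,.036,.23,z0]); print(s["position"],z0,r.x,r.fun.round(1))
E
```

```text
[0.64083994 0.03751114 0.0921665 ] 0.08696650321070266 [0.63969191 0.03530136 0.24267568 0.0855517 ] [ 0.  -0.7  0.2  0.8  0.1 -0.8  0.  -0.2 -0.4  0.9]
```

```bash
python3 -m creep '[[0,0,0.3,0,0.5],[0,0,0.6,0,0.5],[0,0,0.85,0,0.5],[0,0,1.0,0,0.5],[0,0,1.1,0,0.5]]';python3 -m creep '[[0,0,0.06,0,0.5],[0,0,0.12,0,0.5],[0,0,0.18,0,0.5],[0,0,0.24,0,0.5],[0,0,0.24,0,0.5]]'
python3 - <<'E'
from h import *
s=status.observe();print(s["position"],s["force"])
im=grab_frame("side"); cv2.imwrite("pics/s5.png",cv2.resize(im[110:260,190:390],None,fx=4,fy=4,interpolation=2))
E
```

```text
clock: 8.98
position: [0.6404, 0.0376, 0.0248]
tool_rot: [3.142, 0.0, 0.234]
force: [-0.3, 0.2, -2.4]
grip_width: 0.0701
finger_force: 53.1
clock: 9.6
position: [0.6403, 0.0377, 0.0107]
tool_rot: [-3.142, 0.0, 0.235]
force: [0.6, -0.2, -1.3]
grip_width: 0.07
finger_force: 53.1
[0.64028468 0.03765003 0.01074974] [ 0.62210113 -0.22424062 -1.28675084]
```

View pics/s5.png

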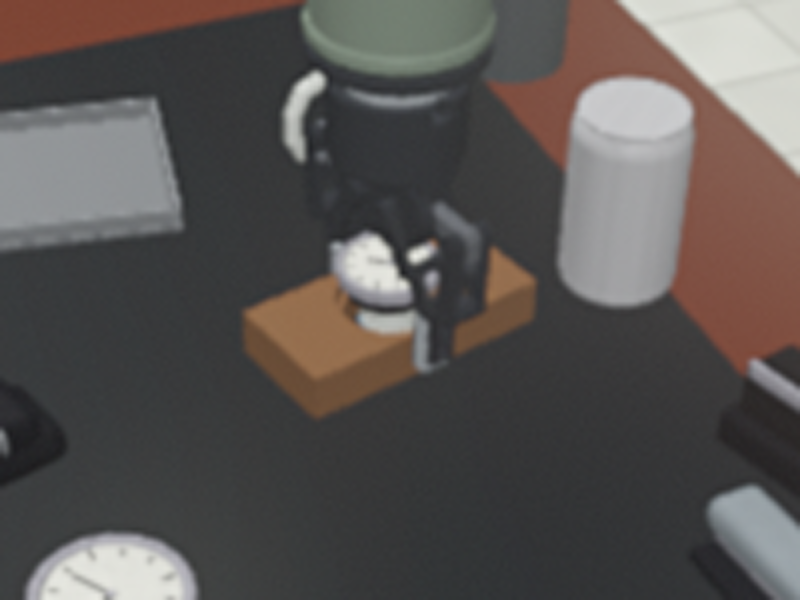

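The movement stands on the jar at about (385,270), level and protruding; the case needs about 5 mm more.

```bash
python3 -m creep '[[0,0,0.03,0,0.5],[0,0,0.06,0,0.5],[0,0,0.07,0,0.5],[0,0,0.07,0,0.5]]';python3 -m creep '[[0,0,0.015,0,0.5],[0,0,0.015,0,0.5]]'
```

```text
clock: 10.15
position: [0.6403, 0.0376, 0.0067]
tool_rot: [-3.142, 0.0, 0.234]
force: [0.3, -0.2, -1.4]
grip_width: 0.07
finger_force: 53.1
clock: 10.4
position: [0.6404, 0.0377, 0.0058]
tool_rot: [-3.142, 0.0, 0.234]
force: [-0.3, -0.1, -2.0]
grip_width: 0.0701
finger_force: 53.1
```

```bash
python3 -m creep '[[0,0,0.015,0,0.5],[0,0,0.015,0,0.5]]';python3 -m creep '[[0,0,0.015,0,0.5],[0,0,0.015,0,0.5]]'
```

```text
clock: 10.65
position: [0.6405, 0.0377, 0.0055]
tool_rot: [-3.142, -0.0, 0.234]
force: [-3.6, -0.2, 7.0]
grip_width: 0.0704
finger_force: 53.3
clock: 10.9
position: [0.6408, 0.0378, 0.0054]
tool_rot: [-3.141, -0.001, 0.235]
force: [-7.8, 0.8, 21.1]
grip_width: 0.07
finger_force: 60.2
```

```bash
python3 -m creep '[[0,0,-0.025,0,0.9],[0,0,-0.025,0,1],[0,0,-0.025,0,1],[0,0,-0.025,0,1]]';python3 -m creep '[[0,0,-0.1,0,1],[0,0,-0.3,0,1],[0,0,-0.5,0,1],[0,0,-0.7,0,1],[0,0,-0.7,0,1]]'
python3 - <<'E'
from h import *
s=status.observe();print(s["position"],s["force"])
P=campose("wrist"); im=grab_frame("wrist"); cv2.imwrite("pics/w6.png",im)
for d in masks("wrist","movement_center"): 
    e=np.array(d["extent"])*[512,384,512,384]; ys,xs=np.nonzero(d["mask"]); print(round(d["p"],2),e.round(),unproj(P,[xs.mean(),ys.mean()],.058))
q=proj(P,model((.029,.058,.058),(s["position"][0],s["position"][1],0))); print(q.min(0),q.max(0))
im=grab_frame("side"); 
for d in masks("side","case_center")[:1]: print(d["p"],fit("box",[(campose("side"),d["mask"])],(.23,)))
E
```

```text
clock: 11.4
position: [0.6404, 0.0376, 0.0055]
tool_rot: [3.142, 0.0, 0.235]
force: [-0.7, -0.2, -0.0]
grip_width: 0.0857
finger_force: 0.0
clock: 12.02
position: [0.6411, 0.0377, 0.0489]
tool_rot: [3.141, -0.002, 0.235]
force: [1.0, 0.6, -0.9]
grip_width: 0.0853
finger_force: 0.0
[0.64106173 0.03772087 0.04890307] [ 0.99624814  0.64043474 -0.87550264]
0.67 [192. 210. 317. 329.] [[0.64197902 0.0397462  0.058     ]]
0.39 [181.  94. 325. 354.] [[0.67850718 0.04819663 0.058     ]]
[190.40803457 210.64878346] [322.23723427 327.65491088]
0.57 (array([0.639 , 0.0377, 0.2454]), np.float64(0.132))
```

View pics/w6.png

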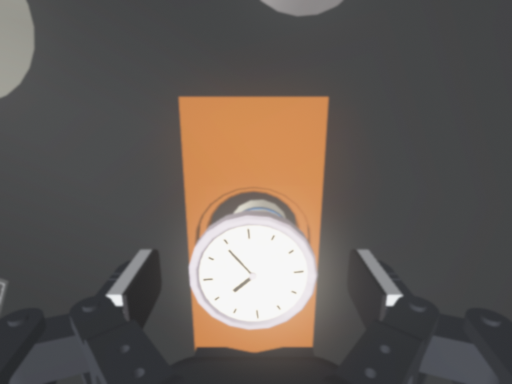

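The dial at (253,272) lies centred between the jaws on the jar, case flat round it. Gripping the bezel.

```bash
python3 -m creep '[[0,0,0.03,0,0.9],[0,0,0.03,0,0.75],[0,0,0.03,0,0.65],[0,0,0.03,0,0.5],[0,0,0.03,0,0.5]]' 30;python3 -m creep '[[0,0,0,0,0.5],[0,0,0,0,0.5],[0,0,-0.1,0,0.5],[0,0,-0.3,0,0.5],[0,0,-0.3,0,0.5]]'
```

```text
clock: 12.85
position: [0.6403, 0.0377, 0.0458]
tool_rot: [-3.142, 0.0, 0.234]
force: [-1.6, -0.4, 1.2]
grip_width: 0.0565
finger_force: 31.7
clock: 13.48
position: [0.6411, 0.0377, 0.0651]
tool_rot: [3.141, -0.002, 0.235]
force: [-1.3, -1.1, -0.9]
grip_width: 0.0565
finger_force: 32.2
```

```bash
python3 -m creep '[[0,0,-0.4,0,0.5],[0,0,-0.9,0,0.5],[0,0,-1.3,0,0.5],[0,0,-1.3,0,0.5]]'
python3 - <<'E'
from h import *
s=status.observe();print(s["position"],s["force"])
im=grab_frame("wrist"); im2=grab_frame("side")
a=cv2.resize(im[150:384,100:410],(400,300),interpolation=2);b=cv2.resize(im2[60:210,200:400],(400,300),interpolation=2)
cv2.imwrite("pics/g7.png",np.hstack([a,b]))
E
```

```text
clock: 13.98
position: [0.6413, 0.0377, 0.1434]
tool_rot: [3.141, -0.003, 0.235]
force: [0.0, -0.2, -1.9]
grip_width: 0.0565
finger_force: 32.5
[0.64126761 0.0377227  0.14341677] [ 0.0125604  -0.24511465 -1.94943894]
```

View pics/g7.png

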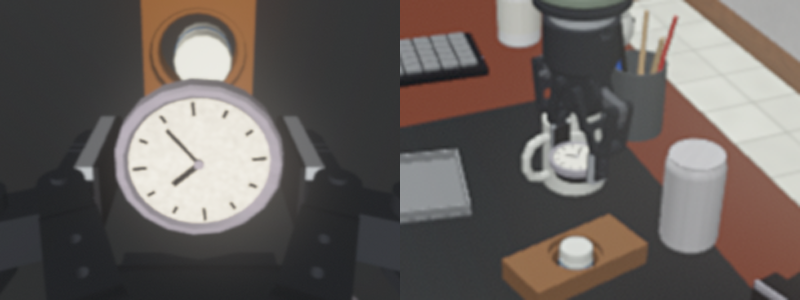

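Jar stands in the case hole, case lies flat (575,255 in the right half), movement held dial up. Moving to the tray.

```bash
python3 -m creep '[[-0.15,-0.4,0,0.5,0.5],[-0.4,-1.2,0,1.2,0.5],[-0.65,-2.0,0,1.9,0.5],[-0.9,-2.8,0,2.6,0.5],[-1.15,-3.5,0,3,0.5]]';python3 -m creep '[[0,0,0,0,0.5]]'
python3 - <<'E'
from h import *
s=status.observe();print(s["position"],s["force"],s["tool_rot"])
for n in("side","wrist","scene"):
    P=campose(n);im=grab_frame(n);cv2.imwrite(f"pics/{n}8.png",im)
    for d in masks(n,"tray")[:2]: print(n,d["p"],(np.array(d["extent"])*[512,384,512,384]).round(),fit("tray",[(P,d["mask"])],(-.5,-.19,.1)))
E
```

```text
clock: 14.7
position: [0.5229, 0.2273, 0.1407]
tool_rot: [3.141, 0.001, -0.186]
force: [-0.1, 1.5, -1.7]
grip_width: 0.0569
finger_force: 32.5
clock: 14.82
position: [0.522, 0.2292, 0.1405]
tool_rot: [3.141, 0.002, -0.18]
force: [1.0, -0.1, -1.1]
grip_width: 0.0564
finger_force: 32.5
[0.522042   0.22918783 0.1405117 ] [ 0.96861785 -0.08536543 -1.1319299 ] [ 3.14106082e+00  2.36654583e-03 -1.79589648e-01]
side 0.69 [170. 134. 236. 176.] (array([ 0.5026,  0.2616, -0.1759]), np.float64(0.045))
wrist 0.83 [135. 129. 297. 268.] (array([ 0.5026,  0.2632, -0.1909]), np.float64(0.288))
scene 0.69 [329. 176. 383. 219.] (array([ 0.5004,  0.2631, -0.1651]), np.float64(0.087))
```

```bash
python3 -m creep '[[-0.2,-0.25,0,0,0.5],[-0.415,-0.5,0,0,0.5],[-0.415,-0.5,0.4,0,0.5],[-0.415,-0.5,0.9,0,0.5],[-0.415,-0.5,1.4,0,0.5]]';python3 -m creep '[[0,0,0.2,0,0.5],[0,0,0.4,0,0.5],[0,0,0.55,0,0.5],[0,0,0.65,0,0.5],[0,0,0.65,0,0.5]]'
```

```text
clock: 15.75
position: [0.5048, 0.2614, 0.057]
tool_rot: [-3.141, 0.0, -0.183]
force: [1.3, 1.4, -1.2]
grip_width: 0.0568
finger_force: 32.6
clock: 16.38
position: [0.5055, 0.2599, 0.0187]
tool_rot: [3.142, 0.0, -0.184]
force: [-1.0, 0.2, -1.9]
grip_width: 0.0567
finger_force: 32.6
```

```bash
python3 -m creep '[[0,0,0,0,0.5]]'; python3 -m creep '[[0,0,0.03,0,0.5],[0,0,0.03,0,0.5]]'
```

```text
clock: 16.5
position: [0.5058, 0.26, 0.0192]
tool_rot: [-3.141, -0.0, -0.184]
force: [0.4, 0.4, -1.9]
grip_width: 0.0565
finger_force: 32.6
clock: 16.75
position: [0.5055, 0.26, 0.017]
tool_rot: [-3.142, 0.0, -0.184]
force: [0.5, 0.9, -0.8]
grip_width: 0.0565
finger_force: 32.6
```

```bash
python3 -m creep '[[0,0,0.03,0,0.5],[0,0,0.06,0,0.5],[0,0,0.06,0,0.5]]'; python3 -m creep '[[0,0,0.015,0,0.5],[0,0,0.015,0,0.5]]'
```

```text
clock: 17.12
position: [0.5054, 0.2598, 0.0132]
tool_rot: [3.141, 0.0, -0.184]
force: [-0.3, -0.4, -2.0]
grip_width: 0.0562
finger_force: 32.6
clock: 17.38
position: [0.5055, 0.2599, 0.0124]
tool_rot: [3.142, 0.0, -0.184]
force: [-0.0, -0.4, -1.3]
grip_width: 0.0566
finger_force: 32.6
```

```bash
python3 -m creep '[[0,0,0.01,0,0.5],[0,0,0.01,0,0.5]]'; python3 -m creep '[[0,0,0.01,0,0.5],[0,0,0.01,0,0.5]]'
```

```text
clock: 17.62
position: [0.5055, 0.2599, 0.0119]
tool_rot: [3.142, 0.0, -0.184]
force: [1.1, 1.2, -1.3]
grip_width: 0.0567
finger_force: 32.6
clock: 17.88
position: [0.5056, 0.26, 0.0117]
tool_rot: [-3.141, 0.0, -0.184]
force: [-3.4, -1.1, 8.7]
grip_width: 0.0566
finger_force: 33.4
```

Contact at the expected height; releasing gently.

```bash
python3 -m creep '[[0,0,-0.01,0,0.7],[0,0,-0.01,0,0.8],[0,0,-0.01,0,0.88],[0,0,-0.01,0,0.88]]'; python3 -m creep '[[0,0,-0.15,0,0.88],[0,0,-0.5,0,0.88],[0,0,-1.2,0,0.88],[0,0,-2,0,0.88],[0,0,-2.5,0,0.88]]';python3 -m creep '[[0.8,0.8,0,0,0.88],[1.6,1.6,0,0,0.88],[1.6,1.6,0,0,0.88],[1.6,1.6,0,0,0.88]]'
python3 - <<'E'
from h import *
im=grab_frame("side"); cv2.imwrite("pics/f9.png",cv2.resize(im,(768,576),interpolation=2)); print(status.observe()["position"],status.observe()["force"])
for k,kind,ys in(("case_center","box",(.2,)),("tray","tray",(-.19,)),("canister",(.034,0,.115),(0,)),("mug",(.04,0,.09),(0,))):
    for d in masks("side",k)[:1]: print(k,fit(kind,[(campose("side"),d["mask"])],ys))
E
```

```text
clock: 18.38
position: [0.5055, 0.2599, 0.0119]
tool_rot: [3.142, 0.0, -0.184]
force: [0.1, 0.6, 0.9]
grip_width: 0.0756
finger_force: 0.0
clock: 19.0
position: [0.5059, 0.26, 0.1647]
tool_rot: [-3.14, -0.001, -0.185]
force: [-0.3, 0.0, -1.0]
grip_width: 0.0753
finger_force: 0.0
clock: 19.5
position: [0.5824, 0.1473, 0.1622]
tool_rot: [-3.141, -0.0, -0.186]
force: [-1.3, 1.4, -0.4]
grip_width: 0.0751
finger_force: 0.0
[0.58189633 0.14859986 0.16205941] [-0.57944967  0.03527742 -0.40017651]
case_center (array([0.6415, 0.0387, 0.2586]), np.float64(0.048))
tray (array([ 0.5032,  0.2618, -0.1885]), np.float64(0.019))
canister (array([0.792 , 0.052 , 0.4165]), np.float64(0.084))
mug (array([0.7116, 0.2168, 0.1862]), np.float64(0.156))
```

View pics/f9.png

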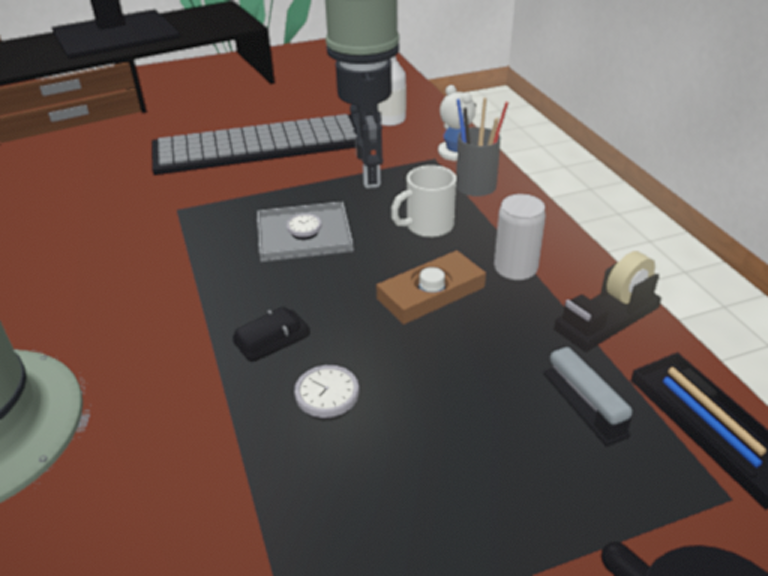

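The picture shows the movement dial up in the tray at (304,224) and the case flat round the jar at (431,284). Everything else is where it was.

```bash
python3 -c "
from workcell import bot; print(bot.job_done())"
```

```text
the job is handed in; nothing more can be done
None
```

The job is handed in at about 20 s on the robot clock: the movement lies dial up in the tray, the case lies flat round the jar, and the final side picture shows the other things where they were.

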